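Push a scrapped flange off the rack shelf into a parts bin

ROBOT

A 7-joint arm with a two-finger parallel gripper is mounted at the origin on the work surface. World frame = base frame: x ahead of the robot, y to its left, z up, the work surface at z = 0. Lengths are in mm, angles in rad, forces in N, time in s.
With the tool pointing down it reaches from about 425 to 950 mm from the base axis. Payload 4.7 kg.
Tool frame: the origin (TCP) lies midway between the tips of the shut fingers; the grasp point (between the pads) lies 19 mm behind it; z points along the fingers, y is the direction in which the jaws open and shut (so a half turn about z gives the same grasp; the last joint's range is limited). The gripper opens to 85 mm and grips with 20 to 120 N. Pads are 22 mm wide; open, the fingers measure 114 mm over their backs; the gripper's body (76 mm by 85 mm) begins 54 mm behind the grasp point. The pads swing forward as they close: fully open they stand 13 mm farther back than shut.
Start: joints at [1.199, 0.469, -0.049, 1.532, 0.024, 1.141, -0.082], TCP at [226.931, -635.728, 231.335] pointing down, gripper open.
Joint ranges: [-2.59, 2.59], [-0.33, 1.99], [-1.39, 1.29], [0.1, 2.45], [-1.04, 4.18], [0.21, 1.99], [-2.66, 2.66]. Speed limits (rad/s): [2.57, 2.57, 3.14, 3.14, 3.14, 3.14, 3.14].

INTERFACE

Orientations are given as a unit quaternion [x, y, z, w].
In Python, from cell import robot gives the robot as it stands.
- The arm moves only by the shell command python3 -m creep 'ROWS' [FORCE]. ROWS is JSON, a list of rows, each a list of 7 numbers: the closure, from 0 (fully open) to 1 (shut), then the shift along the world's x, y, z in cm, then the turn, a rotation vector about the world's x, y, z in rad. A call has 1 to 5 rows; each row shifts and turns the commanded pose from where the row before left it; what a row does not reach is not made up. A row lasts 1/10 s, in which the tool goes at most 50 mm and 8.59 degrees, less where a joint would pass 70% of its speed; a pose out of reach is approached as far as the arm can. A call is refused whole if a number of a shift passes 5 or a number of a turn 0.15, either way. A call with a gripper value outside its range is refused whole. The fingers move at their own pace and stop on an object; FORCE is the grip in N (left out, the last holds). Time passes only in rows, so rows that do not move let the fingers close. It gives the time, the measured TCP pose, the force and the opening at its end, in the units of the state.
- robot.state(): the state, without advancing time (a new reading comes with each control period).
- robot.read_camera(name): name is "scene" or "side" or "wrist"; returns the picture (420x560x3 uint8, red, green, blue); there is no depth.
- robot.camera_model(name): a dict with "vertical_fov" (degrees; the focal length in pixels is half the picture's height over the tangent of half this angle, whatever the lens; pixels are square), "cx", "cy" (the principal point, pixels), "R" (3x3) and "t" (3): a world point X has camera coordinates R X + t. Camera axes: x right, y down, z forward; pixel columns grow to the right and rows downward; lengths in mm; the calibration is good to about 2 mm. A picture is of the moment at which its call begins: read the wrist's pose just before it. camera_model takes no time and is no camera call; for the wrist camera it gives the pose at the moment of the call.
- robot.hand_in(): hands the job in, once; it reports no verdict.
The state is a dict: "clock": time; "joint_positions": joint angles; "joint_velocities": joint speeds; "joint_torque": joint torques, N m; "tcp_pos": TCP position; "orientation": TCP orientation; "wrist_force": force on the tool from outside, world axes, zero at the start; "ft_torque": the same for the moment, N m; "grip_width": finger opening in mm.
Only numpy, scipy, OpenCV 4.12 (cv2) and the standard library are available. Lean on these libraries where they do the work, as an engineer would, in place of code of your own. Each camera call takes 0.05 s, during which the arm holds its last target.

TASK

The flat round blanking flange on the lower shelf of the bench rack is scrap. Stand the empty parts bin on the bench under the front edge of that shelf, then reach in under the upper shelf and push the flange, without lifting it, past the other parts and off the front edge, so that it drops into the bin and not onto the bench. Leave the other parts where they stand, and the bin upright in its place under the edge with the flange inside it.

Things in the scene. Friction and masses are not known exactly. Their poses are not given: they have to be found in the camera images.
- flange_center (a point): Centre of the blanking flange to be scrapped: a flat solid steel disc 96 mm across, 12 mm thick, about 0.6 kg, lying on the rack's lower shelf partly under the upper shelf. Too wide and flat to be gripped, it slides when pushed at its rim. The bolt holes on it are shallow marks. Point on its axis, half-way up (6 mm above the shelf); z is the disc's axis.
- shelf_edge (a point): Middle of the top front edge of the rack's lower shelf, 125 mm above the bench. x points level into the rack, away from the robot; y along the edge to the left; z up. The rack is fixed. The shelf is flat, 880 mm wide along y, 320 mm deep, 30 mm thick: its underside is 95 mm above the bench. Nothing stands up at its front edge. Its front legs are at its two ends only.
- upper_edge (a point): Middle of the bottom front edge of the rack's upper shelf: 145 mm behind the lower shelf's front edge and 270 mm above the lower shelf's top. The upper shelf is 880 mm wide, 155 mm deep, 25 mm thick, and carries a row of fixed bins that stand 75 mm high. Axes as for shelf_edge.
- bin_center (a point): Centre of the empty parts bin, 45 mm above its underside: a loose open-topped plastic bin, 0.28 kg, 170 mm wide along its y, 165 mm long along its x, floor 4 mm thick, walls 3 mm. Its low front (-x side) is 45 mm high, its back (+x side) 90 mm. At the start it stands upright on the bench left or right of the middle with its low front roughly towards the rack. z is up.
- pulley_center (a point): Bystander: steel V-belt pulley 72 mm across and 25 mm thick, lying flat on the lower shelf beside the flange. Point half-way up.
- collar_center (a point): Bystander: steel shaft collar 50 mm across and 20 mm thick, lying flat near the front of the lower shelf. Point half-way up.
- bearing_center (a point): Bystander: grey pillow-block bearing on the lower shelf, to the left, foot 30 x 100 mm (long along its y), 56 mm high with its nipple. Point half-way up.
- can_center (a point): Bystander: aerosol can 58 mm across and 174 mm high standing on the bench at the side where the bin is not. Point half-way up.
- flange: The same flange as a whole; origin at the centre of its underside.
- bin: The same bin as a whole; origin at the centre of its underside, axes as for bin_center.
- bin_rim_a (a point): Grip point on the bin's side wall at the bin's +y: 12 mm ahead (-x) of and 80.5 mm beside the bin's middle, 10 mm below the wall's top, 80 mm above the bin's underside. The side walls are 90 mm high from x = -30 to +82 mm of the bin, then slope down to the front; along the high part their top 28 mm is a rim 9 mm thick that can be pinched from above. Axes as the bin's.
- bin_rim_b (a point): The same grip point on the other side wall, at the bin's -y.
Not all that is in view belongs to the job. Leave any orange look-alike of the bin alone. Leave any orange look-alike of the flange alone.

How it is judged:
By the outcome, as a careful person would: the job done as asked, in the order asked, and still so for the second after the job is handed in, with the robot touching nothing.
It also fails if it takes over 58 s, if anything falls off the work surface, if the arm or the gripper's body presses on something with over 40 N, if the wrist force passes 120 N, or if a joint passes its speed limit or range.

## Working session

There is one attempt and no reset: what is moved stays moved. The work goes in short steps, Python scripts to look and compute and a shell command to move; the robot and the scene stay as the last step left them, time stands still between calls to the robot, and variables do not carry over. Pictures are saved under pics/ and viewed, and the job is handed in when it is done.

```bash
mkdir -p pics; ls; cat > h.py <<'E'
import numpy as np, cv2
from cell import robot
def shot(cam,name):
    m=robot.camera_model(cam); im=robot.read_camera(cam)
    cv2.imwrite(f'pics/{name}.png',im[:,:,::-1]); np.savez(f'pics/{name}.npz',R=m['R'],t=m['t'],c=[m['vertical_fov'],m['cx'],m['cy']])
    return im,m
def load(name):
    d=np.load(f'pics/{name}.npz'); f=210/np.tan(np.radians(d['c'][0])/2); return d['R'],d['t'],f,d['c'][1],d['c'][2]
def px(name,u,v,z):
    R,t,f,cx,cy=load(name); C=-R.T@t; d=R.T@np.array([(u-cx)/f,(v-cy)/f,1]); s=(z-C[2])/d[2]; return C+s*d
def proj(name,X):
    R,t,f,cx,cy=load(name); p=R@np.array(X)+t; return cx+f*p[0]/p[2],cy+f*p[1]/p[2]
def crop(name,u0,v0,u1,v1,k,out):
    im=cv2.imread(f'pics/{name}.png')[v0:v1,u0:u1]; cv2.imwrite(f'pics/{out}.png',cv2.resize(im,None,fx=k,fy=k,interpolation=cv2.INTER_CUBIC))
E
python3 - <<'E'
from h import *
for c in ['scene','side','wrist']:
    im,m=shot(c,c+'0'); print(c,m)
print(robot.state())
E
```

```text
pics
scene {'vertical_fov': 43.01680445446028, 'cx': 275.4375247923938, 'cy': 201.58120088105886, 'R': array([[ 0.9820444 , -0.18840124,  0.00968353],
       [-0.17502618, -0.92907542, -0.32585995],
       [ 0.07038915,  0.31831406, -0.94536846]]), 't': array([-503.34769342,  277.9979613 , 1658.03434903])}
side {'vertical_fov': 43.78732606027459, 'cx': 289.36300033117476, 'cy': 217.94338314376782, 'R': array([[-0.83981672, -0.54278517,  0.00959892],
       [-0.34371417,  0.51795432, -0.78331596],
       [ 0.42020048, -0.66114112, -0.62154965]]), 't': array([ 529.67503163,  311.23318061, 1650.88793038])}
wrist {'vertical_fov': 58.22373924587932, 'cx': 282.5311858242393, 'cy': 212.4357912461192, 'R': array([[ 0.33526963, -0.94212159, -0.00108726],
       [-0.89211559, -0.31784473,  0.32109888],
       [-0.30285977, -0.10668475, -0.94704505]]), 't': array([-672.43434705,  -41.24156478,  380.67519099])}
{'clock': 0.15, 'joint_positions': array([ 1.19910041,  0.46927759, -0.04857187,  1.53339611,  0.02414639,
        1.1409927 , -0.08231619]), 'joint_velocities': array([-0.00126088, -0.00179145, -0.00071205, -0.00368167, -0.00094227,
       -0.00199124,  0.00035422]), 'joint_torque': array([ 4.98907548e-05, -5.10767162e+01, -4.67361859e-02, -2.37979460e+01,
        1.08023357e-02,  5.40979861e-03,  2.12001305e-05]), 'tcp_pos': array([ 226.72953965, -635.32385906,  230.49791176]), 'orientation': array([ 9.85346367e-01,  1.70563727e-01, -1.74750992e-04, -7.22743376e-04]), 'wrist_force': array([-0.41695974,  0.04620927,  0.72380084]), 'ft_torque': array([-0.00673423, -0.0265307 , -0.00838296]), 'grip_width': 85.40078098211023}
```

View pics/scene0.png

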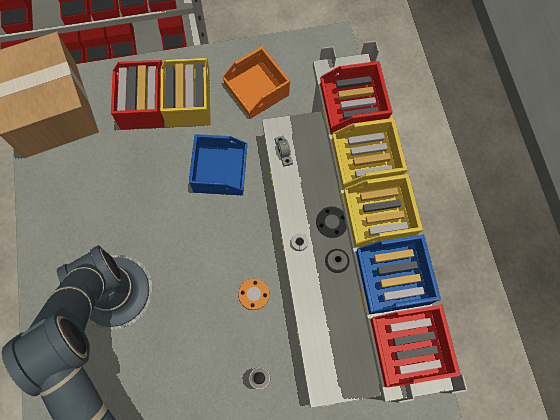

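View pics/side0.png

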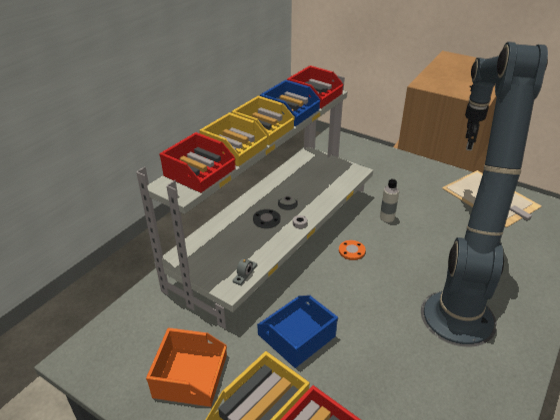

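View pics/wrist0.png

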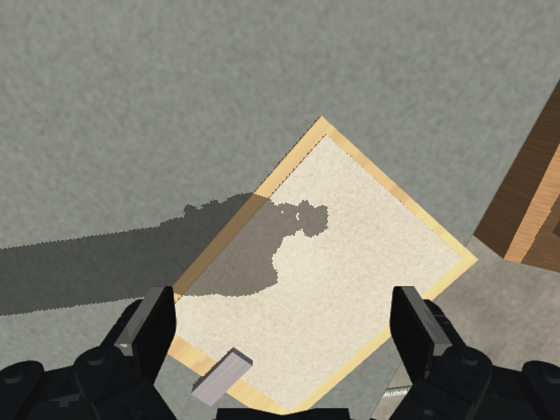

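```bash
python3 - <<'E'
from h import *
crop('scene0',180,120,260,205,8,'c1')
crop('scene0',255,190,365,290,7,'c2')
crop('side0',225,180,325,240,8,'c3')
crop('side0',250,285,345,370,7,'c4')
for n in ['scene0','side0']:
    R,t,f,_,_=load(n); print(n,-R.T@t,f)
E
```

```text
scene0 [ 426.25907606 -364.3259064  1662.91596406] 532.8868771096604
side0 [-141.8986994  1217.76507969 1264.81842978] 522.5584060769567
```

View pics/c1.png

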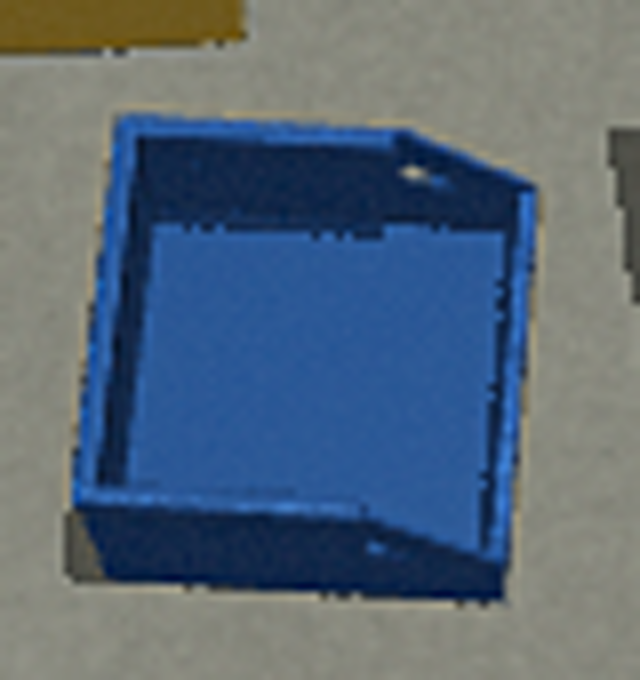

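View pics/c2.png

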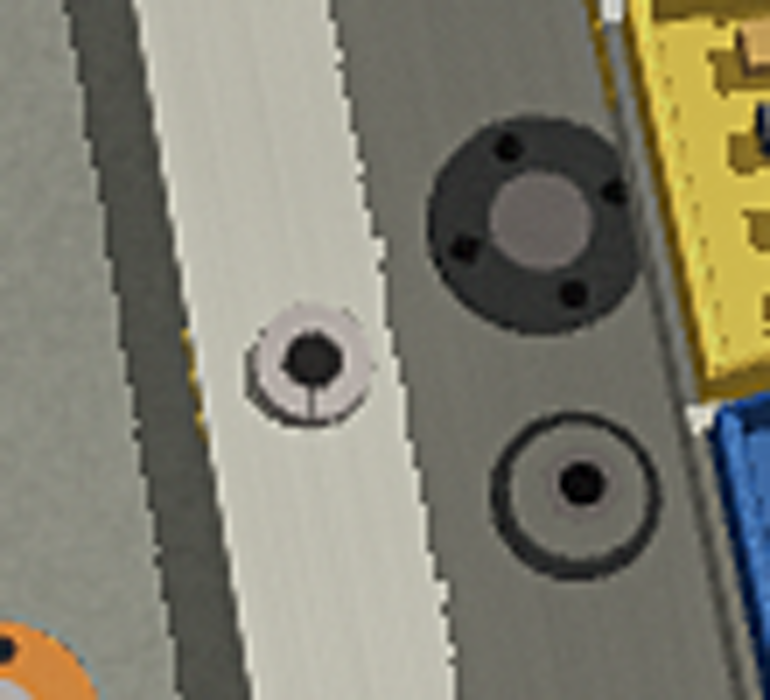

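View pics/c3.png

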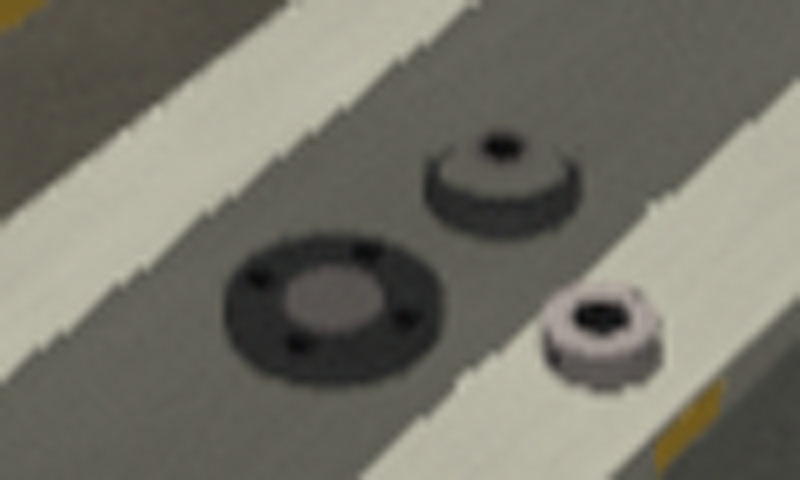

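View pics/c4.png

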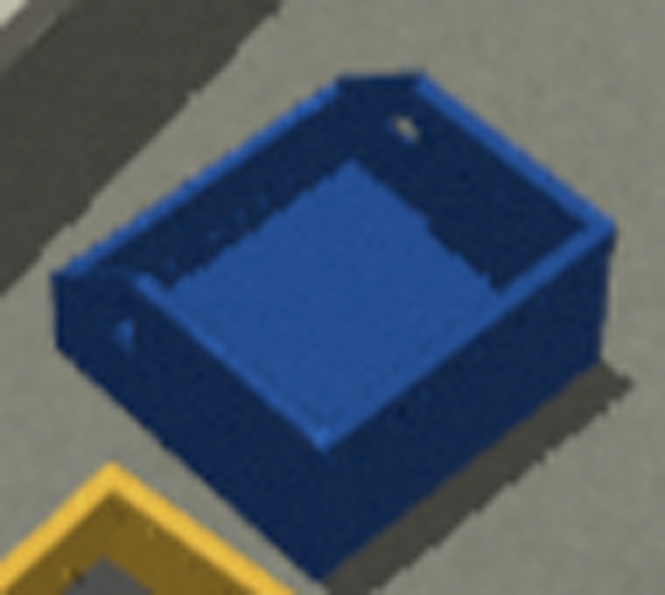

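```bash
cat > m.py <<'E'
from h import *
from scipy.optimize import least_squares
def bino(obs,x0=(570,-50,3.1)):
    # obs: (img,u,v,[bx,by,bz])
    def r(p):
        c,s=np.cos(p[2]),np.sin(p[2]); o=[]
        for n,u,v,b in obs:
            a=proj(n,[p[0]+c*b[0]-s*b[1],p[1]+s*b[0]+c*b[1],b[2]]); o+= [a[0]-u,a[1]-v]
        return np.array(o)
    q=least_squares(r,x0,loss='soft_l1'); return q.x,r(q.x).reshape(-1,2)
def tri(a,b):
    A=[];B=[]
    for n,u,v in (a,b):
        R,t,f,cx,cy=load(n)
        for i,w in ((0,(u-cx)/f),(1,(v-cy)/f)):
            A.append(R[i]-w*R[2]);B.append(w*t[2]-t[i])
    return np.linalg.lstsq(np.array(A),np.array(B),rcond=None)[0]
E
python3 - <<'E'
from m import *
S=lambda x,y:('scene0',180+x/8,120+y/8)
D=lambda x,y:('side0',250+x/7,285+y/7)
obs=[(*S(118,116),(82.5,-85,90)),(*S(76,508),(82.5,85,90)),(*S(538,187),(-82.5,-85,45)),(*S(505,602),(-82.5,85,0)),(*S(108,578),(82.5,85,0)),
(*D(325,450),(82.5,-85,90)),(*D(615,230),(82.5,85,90)),(*D(322,583),(82.5,-85,0)),(*D(602,362),(82.5,85,0)),(*D(57,275),(-82.5,-85,45)),(*D(57,348),(-82.5,-85,0))]
x,r=bino(obs); print(x,np.degrees(x[2]),r.round(1))
for p in [(263.5,120),(274.3,190),(290.7,288.6),(308,405)]: print('edge',px('scene0',*p,125))
C=lambda x,y:('scene0',255+x/7,190+y/7)
E=lambda x,y:('side0',225+x/8,180+y/8)
for nm,a,b,z in [('flange',C(540,221),E(334,298),137),('pulley',C(582,484),E(503,147),150),('collar',C(313,359),E(602,317),145)]:
    print(nm,tri(a,b),px(*a,z),px(*b,z))
print('bearing',px('scene0',284,152,150),px('side0',245,272,150)); print('can',px('scene0',259,378,174),px('side0',392,183,174))
E
python3 - <<'E'
import cv2,sys
sys.path.insert(0,'.')
from h import *
crop('scene0',255,30,355,190,4,'c5');crop('scene0',280,340,480,412,4,'c6')
E
```

```text
[384.62059446 339.8802578    2.90289281] 166.32350635749455 [[-1.3 -0.1]
 [-1.4 -0.4]
 [-2.6 -0.5]
 [-1.3  0.1]
 [-1.4  0.6]
 [-0.5 -1.3]
 [-0.2 -2.2]
 [-0.6 -0.5]
 [-0.3 -1.3]
 [-0.9  0.2]
 [-0.5 -0.5]]
edge [555.35192124 433.68398714 125.        ]
edge [544.42785033 191.15492418 125.        ]
edge [ 533.99568067 -115.98803     125.        ]
edge [ 517.72134206 -433.16042127  125.        ]
flange [693.00235786  55.55874786 134.04951167] [694.77139934  55.87358901 137.        ] [688.17057293  58.31589097 137.        ]
pulley [682.2155399  -62.57114818 147.79331782] [684.28658349 -61.894461   150.        ] [677.80106267 -60.34378396 150.        ]
collar [583.59215642  11.6805909  142.61203817] [586.14236988  12.34271669 145.        ] [578.95038743  13.74122897 145.        ]
bearing [595.68168589 299.99630379 150.        ] [580.72741618 327.86897485 150.        ]
can [ 401.03590054 -340.94581198  174.        ] [ 393.11164685 -325.12652209  174.        ]
```

View pics/c5.png

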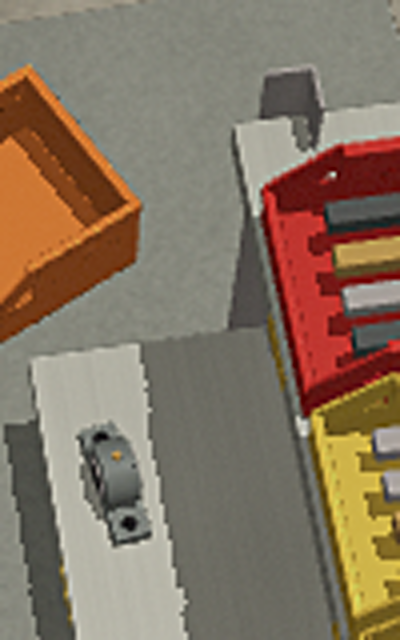

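View pics/c6.png

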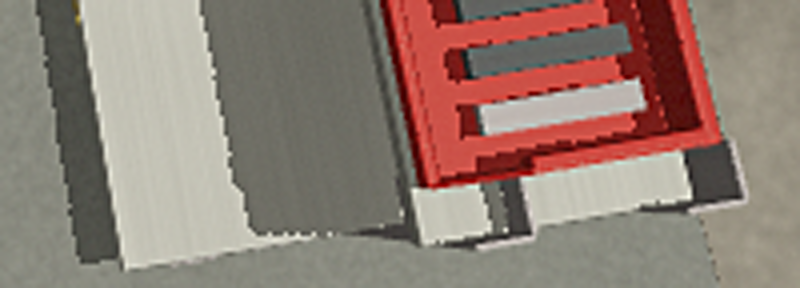

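```bash
python3 - <<'E'
from m import *
S=lambda x,y:('scene0',179.56+x/8,119.56+y/8)
D=lambda x,y:('side0',249.57+x/7,284.57+y/7)
obs=[(*S(118,116),(82.5,-85,90)),(*S(76,508),(82.5,85,90)),(*S(538,187),(-82.5,-85,45)),(*S(505,602),(-82.5,85,0)),(*S(108,578),(82.5,85,0)),
(*D(325,450),(82.5,-85,90)),(*D(615,230),(82.5,85,90)),(*D(322,583),(82.5,-85,0)),(*D(602,362),(82.5,85,0)),(*D(57,275),(-82.5,-85,45)),(*D(57,348),(-82.5,-85,0))]
x,r=bino(obs); print(x,np.degrees(x[2]),r.round(1))
for sub in (obs[:5],obs[5:]):
  x,r=bino(sub,(384,340,2.9)); print(x,np.degrees(x[2]),r.round(1))
for p in [(262.6,119.1),(273.9,189.6),(290.3,288.2),(310.8,406.5)]: print('edge',px('scene0',*p,125))
C=lambda x,y:('scene0',254.57+x/7,189.57+y/7)
E=lambda x,y:('side0',224.56+x/8,179.56+y/8)
for nm,a,b,z in [('flange',C(540,221),E(334,298),137),('pulley',C(582,484),E(503,147),150),('collar',C(313,359),E(602,317),145)]:
    print(nm,tri(a,b),px(*a,z),px(*b,z))
crop('side0',140,160,390,340,3,'c7')
E
```

```text
[ 385.4456711   340.50885218 -129.04797642] -7393.904403521672 [[-0.5  0.1]
 [-0.8 -0.3]
 [-1.8 -0.2]
 [-0.8  0.4]
 [-0.8  0.7]
 [-0.6 -0.9]
 [-0.1 -1.6]
 [-0.7 -0.1]
 [-0.2 -0.7]
 [-0.8  0.5]
 [-0.4 -0.2]]
[388.50154663 340.34667909   2.89527121] 165.88682101386462 [[ 0.6 -0.1]
 [ 0.1 -0.5]
 [-0.8 -0.2]
 [ 0.   0.3]
 [-0.   0.5]]
[383.02995765 341.02472088   2.88943643] 165.55251253671517 [[-0.4 -0.4]
 [ 0.5 -0.9]
 [-0.5  0.4]
 [ 0.4  0. ]
 [-0.2  0.7]
 [ 0.2 -0. ]]
edge [553.08728701 437.40249376 125.        ]
edge [543.46461784 192.67064446 125.        ]
edge [ 533.08786942 -114.63645863  125.        ]
edge [ 524.35552352 -438.28622328  125.        ]
flange [692.604514    56.90274834 136.62358364] [693.80395243  57.42450888 137.        ] [690.8543786   57.13612912 137.        ]
pulley [681.90089658 -61.12960242 150.35657117] [683.34764245 -60.42241563 150.        ] [680.58166726 -61.7118741  150.        ]
collar [583.36702218  13.01446981 145.15799722] [585.16432178  13.8544906  145.        ] [581.49454694  12.52017734 145.        ]
```

View pics/c7.png

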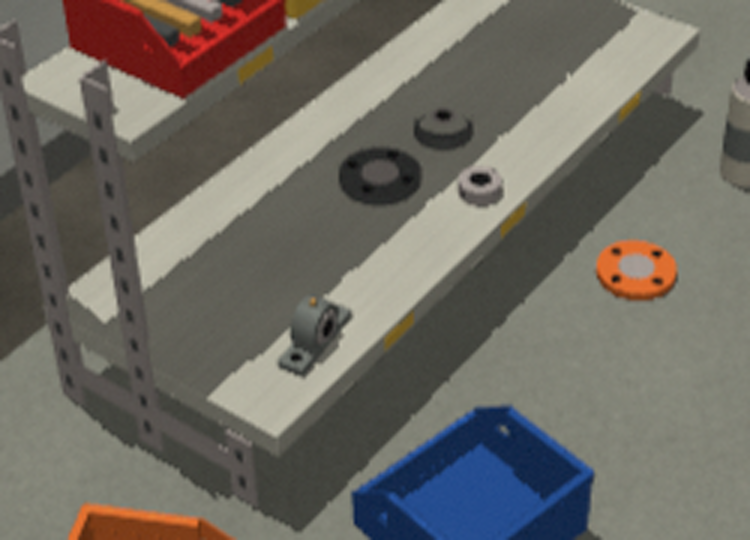

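```bash
python3 -m creep '[[0,2.3,3.8,1.5,0,0,-0.05],[0,2.4,3.8,1.5,0,0,-0.05],[0,2.4,3.8,1.5,0,0,-0.05],[0,2.4,4,0,0,0,-0.05],[0,2.4,4,0,0,0,-0.05]]'; python3 -m creep '[[0,2.4,4.1,0,0,0,-0.05],[0,2.4,4.1,0,0,0,-0.05],[0,2.4,4.1,0,0,0,-0.05],[0,2.4,4.1,0,0,0,-0.05],[0,2.4,4.1,0,0,0,-0.05]]'
```

```text
clock: 0.65
tcp_pos: [346.7, -440.1, 276.8]
orientation: [0.999, 0.045, 0.0, 0.0]
wrist_force: [0.2, -0.5, -0.4]
grip_width: 85.4
clock: 1.15
tcp_pos: [466.4, -234.9, 276.3]
orientation: [0.997, -0.08, 0.0, 0.0]
wrist_force: [0.8, 0.0, 0.2]
grip_width: 85.4
```

```bash
python3 -m creep '[[0,1,4.6,0,0,0,-0.05],[0,0.5,4.8,0,0,0,-0.037],[0,0,4.8,0,0,0,0],[0,0,4.8,0,0,0,0],[0,-0.5,4.8,0,0,0,0]]'; python3 -m creep '[[0,-1.5,4.6,0,0,0,0],[0,-1.5,4.6,-1,0,0,0],[0,-1.5,4.6,-1,0,0,0],[0,-1.5,4.6,-1,0,0,0],[0,-1.2,3,-1,0,0,0]]'; python3 - <<'E'
from h import *
shot('wrist','wrist1'); print(robot.state()['tcp_pos'])
E
```

```text
clock: 1.65
tcp_pos: [475.8, 3.2, 276.3]
orientation: [0.993, -0.122, 0.0, -0.0]
wrist_force: [1.4, 0.4, 0.2]
grip_width: 85.7
clock: 2.15
tcp_pos: [402.3, 218.5, 236.2]
orientation: [0.993, -0.12, 0.0, -0.001]
wrist_force: [0.7, -0.5, 0.1]
grip_width: 85.3
[399.24877827 222.43424072 234.94592694]
```

View pics/wrist1.png

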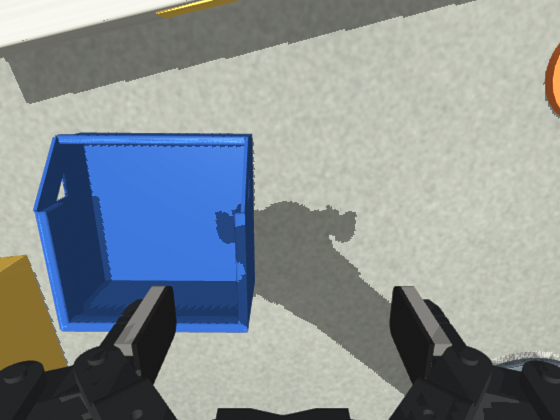

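```bash
python3 - <<'E'
from m import *
obs=[('wrist1',248,331,(82.5,85,90)),('wrist1',61,331,(82.5,-85,90)),('wrist1',36,210,(-30,-85,90)),('wrist1',253,134,(-82.5,85,45)),('wrist1',57,134,(-82.5,-85,45))]
x,r=bino(obs,(385,340,2.89)); print(x,np.degrees(x[2]),r.round(1))
S=lambda x,y:('scene0',179.56+x/8,119.56+y/8)
D=lambda x,y:('side0',249.57+x/7,284.57+y/7)
obs+=[(*S(118,116),(82.5,-85,90)),(*S(76,508),(82.5,85,90)),(*S(538,187),(-82.5,-85,45)),(*S(505,602),(-82.5,85,0)),(*S(108,578),(82.5,85,0)),
(*D(325,450),(82.5,-85,90)),(*D(615,230),(82.5,85,90)),(*D(322,583),(82.5,-85,0)),(*D(602,362),(82.5,85,0)),(*D(57,275),(-82.5,-85,45)),(*D(57,348),(-82.5,-85,0))]
x,r=bino(obs,(385,340,2.89)); print(x,np.degrees(x[2]))
c,s=np.cos(x[2]),np.sin(x[2]); print('grip',x[0]-12*c-80.5*s,x[1]-12*s+80.5*c)
st=robot.state(); print(st['tcp_pos'],st['orientation'])
E
```

```text
[386.34843058 341.20975206   2.88331567] 165.2018189658799 [[ 1.1 -0.7]
 [-0.4 -3.4]
 [ 0.7 -0.9]
 [-1.8  5.4]
 [-0.1  2.1]]
[386.15952636 341.13531616   2.88639672] 165.37834995389028
grip 377.44987483996164 260.2131809273095
[399.24877827 222.43424072 234.94592694] [ 0.99315957 -0.11674556 -0.00169077 -0.00129969]
```

```bash
python3 -m creep '[[0,-1.1,1.9,-2.5,0,0,-0.02],[0,-1.1,1.9,-2.5,0,0,0],[0,0,0,-4,0,0,0],[0,0,0,-3,0,0,0],[0,0,0,-2,0,0,0]]' 50; python3 -m creep '[[0,0,0,0,0,0,0]]';  python3 - <<'E'
from h import *
shot('wrist','wrist2'); print(robot.state()['tcp_pos'],robot.state()['orientation'])
E
```

```text
clock: 2.7
tcp_pos: [380.9, 252.3, 94.2]
orientation: [0.991, -0.131, -0.001, 0.001]
wrist_force: [0.2, 0.0, 0.6]
grip_width: 85.8
clock: 2.8
tcp_pos: [380.1, 251.9, 94.0]
orientation: [0.991, -0.131, -0.002, 0.002]
wrist_force: [-0.0, 0.3, 0.3]
grip_width: 85.4
[381.15326949 252.81832248  95.53989364] [ 0.99132851 -0.13139823 -0.0010151   0.00112579]
```

View pics/wrist2.png

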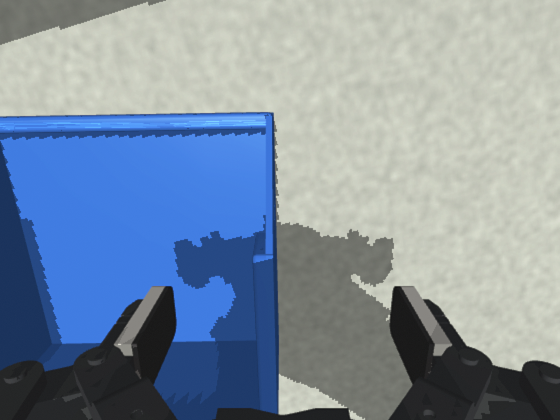

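```bash
python3 -m creep '[[0,-0.3,0.8,-1.5,0,0,0],[0,0,0,-1.9,0,0,0],[0,0,0,0,0,0,0],[0.5,0,0,0,0,0,0],[1,0,0,0,0,0,0]]' 50; python3 -m creep '[[1,0,0,0,0,0,0],[1,0,0,0,0,0,0],[1,0,0,0,0,0,0],[1,0,0,0,0,0,0]]';  python3 - <<'E'
from h import *
shot('wrist','wrist3'); print(robot.state()['tcp_pos'],robot.state()['orientation'])
E
```

```text
clock: 3.35
tcp_pos: [379.9, 261.7, 63.7]
orientation: [0.991, -0.132, 0.001, -0.001]
wrist_force: [-0.9, -0.0, -0.1]
grip_width: 58.9
clock: 3.75
tcp_pos: [379.1, 261.3, 62.8]
orientation: [0.991, -0.132, 0.0, -0.0]
wrist_force: [-0.7, -0.5, 4.6]
grip_width: 8.1
[379.05361453 261.32667222  62.76874246] [ 9.91275048e-01 -1.31809558e-01  1.41643493e-04 -5.20255620e-07]
```

View pics/wrist3.png

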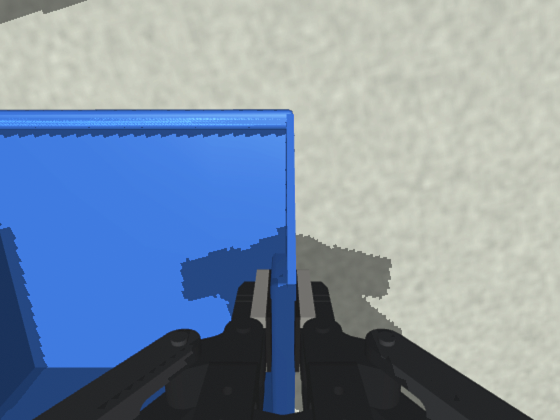

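```bash
python3 -m creep '[[1,0,0,1,0,0,0],[1,0,0,2,0,0,0],[1,0.4,-1,0.5,0,0,0.02],[1,0.7,-2,0,0,0,0.023],[1,0.7,-2,0,0,0,0.023]]' 70; python3 -m creep '[[1,0.7,-2,0,0,0,0.023],[1,0.7,-2,0,0,0,0.023],[1,0.7,-2,0,0,0,0.023],[1,0.7,-2,0,0,0,0.023],[1,0.7,-2,0,0,0,0.023]]';python3 -m creep '[[1,0.7,-2,0,0,0,0.023],[1,0.7,-1.5,0,0,0,0.023],[1,0.3,-0.5,0,0,0,0],[1,0,0,0,0,0,0]]'; python3 - <<'E'
from h import *
shot('side','side1'); shot('wrist','wrist4'); s=robot.state();print(s['tcp_pos'],s['orientation'],s['grip_width'])
E
```

```text
clock: 4.3
tcp_pos: [396.5, 210.6, 97.5]
orientation: [0.995, -0.098, -0.0, 0.0]
wrist_force: [0.5, 0.7, -3.5]
grip_width: 7.7
clock: 4.8
tcp_pos: [431.5, 110.1, 97.2]
orientation: [0.999, -0.041, -0.0, 0.0]
wrist_force: [0.0, -0.8, -3.2]
grip_width: 7.9
clock: 5.2
tcp_pos: [449.0, 70.7, 97.3]
orientation: [1.0, -0.02, -0.0, 0.0]
wrist_force: [0.1, -0.1, -2.9]
grip_width: 7.8
[448.45921796  72.10106147  97.28138927] [ 9.99834437e-01 -1.81938314e-02 -2.53347129e-04 -1.37305034e-04] 7.668026014343798
```

View pics/side1.png

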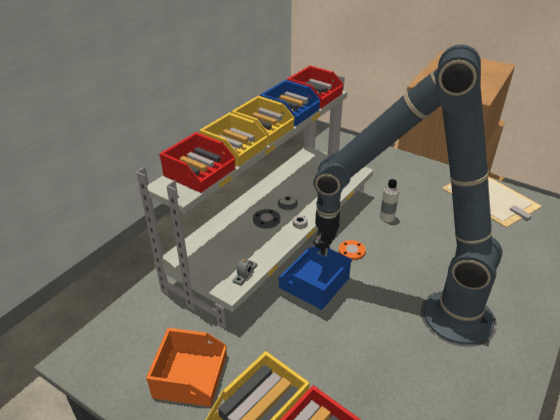

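View pics/wrist4.png

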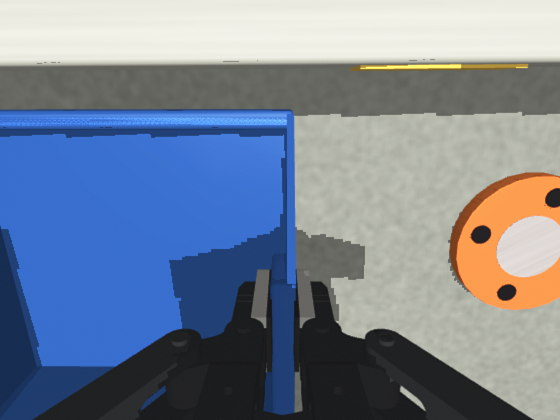

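```bash
python3 - <<'E'
from m import *
for u,v in [(40,65),(280,63),(520,61)]:
    for z in (125,95): print(z,px('wrist4',u,v,z).round(1))
E
python3 - <<'E'
import sys; sys.path.insert(0,'.')
from h import *
crop('wrist4',180,40,380,90,4,'c8')
E
```

```text
125 [538.5 138.7 125. ]
95 [540.5 156.6  95. ]
125 [536.4  70.6 125. ]
95 [537.9  70.7  95. ]
125 [534.3   2.6 125. ]
95 [535.3 -15.   95. ]
```

View pics/c8.png

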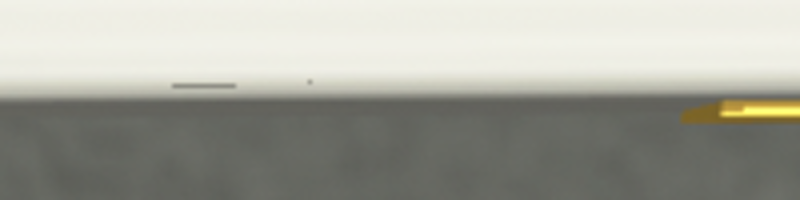

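```bash
python3 -m creep '[[1,0,-0.3,-1.5,0,0,0],[1,0,-0.4,-1.5,0,0,0],[1,0.7,0,-0.1,0,0,0],[1,1.5,0,0,0,0,0],[1,1.5,0,0,0,0,0]]'; python3 -m creep '[[1,1.4,0,0,0,0,0],[1,0.7,0,0,0,0,0],[1,0,0,0,0,0,0]]'; python3 - <<'E'
from h import *
shot('wrist','wrist5'); shot('side','side2');s=robot.state();print(s['tcp_pos'],s['orientation'],s['wrist_force'])
crop('side2',225,200,385,320,5,'c9')
E
```

```text
clock: 5.8
tcp_pos: [486.9, 65.5, 66.8]
orientation: [1.0, -0.018, 0.0, -0.0]
wrist_force: [0.1, 0.8, -3.4]
grip_width: 7.7
clock: 6.1
tcp_pos: [508.2, 65.0, 66.8]
orientation: [1.0, -0.018, 0.001, -0.0]
wrist_force: [-0.5, 0.3, -4.0]
grip_width: 7.7
[506.23388191  64.61377954  66.31563779] [ 9.99833382e-01 -1.82468319e-02 -5.04497162e-04  8.55456652e-05] [-0.17710873 -0.0078228  -3.72664552]
```

View pics/c9.png

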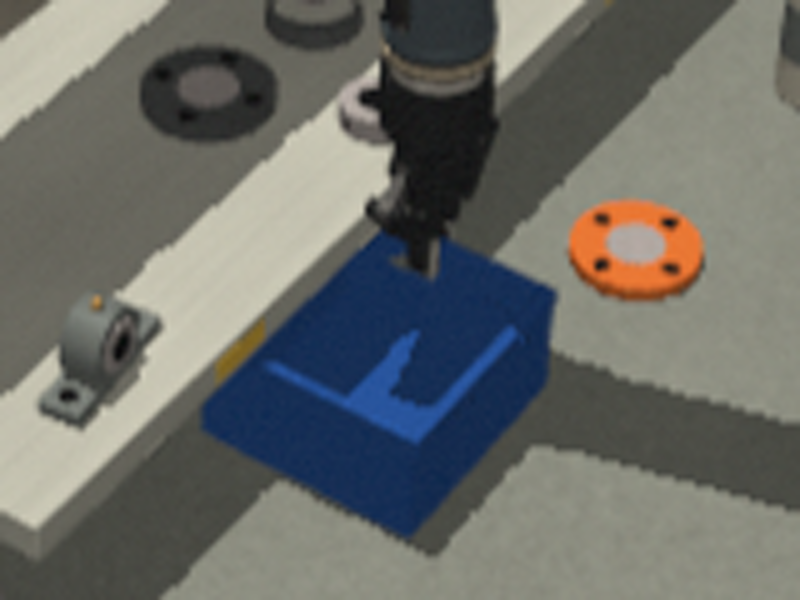

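View pics/wrist5.png

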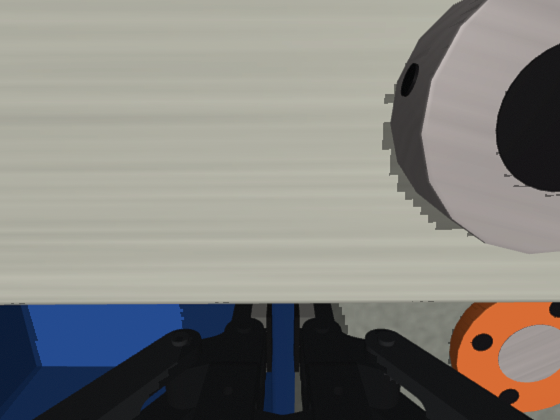

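```bash
python3 -m creep '[[1,0,0,-0.2,0,0,0],[1,0,0,-0.2,0,0,0],[1,0,0,0,0,0,0],[0.4,0,0,0,0,0,0],[0.4,0,0,0,0,0,0]]'; python3 -m creep '[[0.4,0,0,0,0,0,0],[0.4,0,0,3,0,0,0],[0.4,-1,0,4,0,0,0],[0.4,-2,0,4,0,0,0],[0.4,-2,0,4,0,0,0]]'; python3 - <<'E'
from h import *
shot('scene','scene3'); shot('side','side3');s=robot.state();print(s['tcp_pos'],s['orientation'],s['wrist_force'],s['grip_width'])
crop('side3',225,180,385,320,5,'c10'); crop('scene3',190,130,370,270,4,'c11')
E
```

```text
clock: 6.7
tcp_pos: [507.3, 64.5, 62.6]
orientation: [1.0, -0.019, 0.001, -0.0]
wrist_force: [-0.2, -0.1, -0.0]
grip_width: 36.5
clock: 7.2
tcp_pos: [456.3, 64.4, 213.7]
orientation: [1.0, -0.019, -0.0, -0.0]
wrist_force: [1.2, 0.1, 0.1]
grip_width: 51.3
[458.16225728  65.08882362 217.40248627] [ 9.99819677e-01 -1.83334912e-02  4.88586597e-03 -7.90189983e-04] [ 0.27847371 -0.39585498  0.23898408] 51.41891351723168
```

View pics/c10.png

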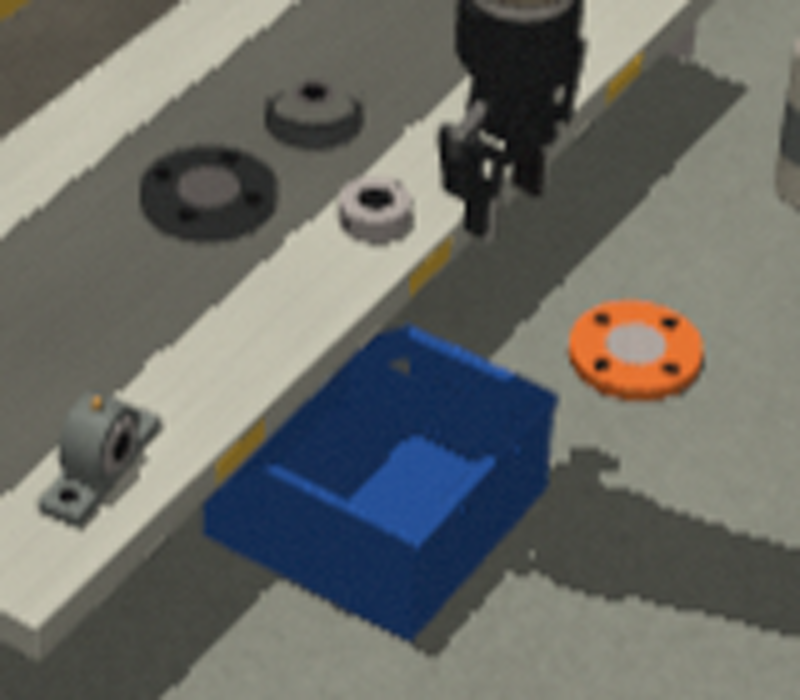

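View pics/c11.png

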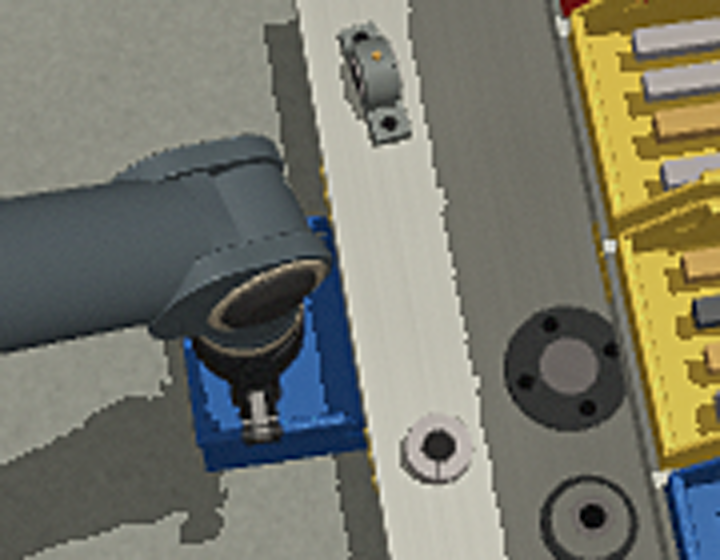

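```bash
python3 -m creep '[[0.4,1,1,2,0,0,-0.14],[0.4,1,1,2,0,0,-0.14],[0.4,1,1,2,0,0,-0.14],[0.4,0,0,0,0,0,-0.04],[0.4,0,0,0,0,0,0]]'; python3 -m creep '[[0.4,1,1,0,-0.066,-0.124,0],[0.4,1,1,0,-0.066,-0.124,0],[0.4,1,1,0,-0.066,-0.124,0],[0.4,1,1,0,-0.066,-0.124,0],[0.4,1,1,0,-0.066,-0.124,0]]';  python3 - <<'E'
from h import *
from scipy.spatial.transform import Rotation as Ro
s=robot.state();print(s['tcp_pos'],s['joint_positions'].round(2));print(Ro.from_quat(s['orientation']).as_matrix().round(3))
E
```

```text
clock: 7.8
tcp_pos: [487.3, 94.6, 272.0]
orientation: [0.969, -0.246, 0.0, 0.0]
wrist_force: [1.2, 1.1, -0.9]
grip_width: 51.3
clock: 8.3
tcp_pos: [516.2, 113.7, 254.8]
orientation: [0.957, -0.243, 0.15, 0.051]
wrist_force: [-0.7, -0.2, 0.0]
grip_width: 51.0
[516.20256463 113.66257405 254.84590729] [-0.92  0.11  0.51  2.02  0.28  0.86 -2.65]
[[ 0.837 -0.48   0.262]
 [-0.45  -0.877 -0.17 ]
 [ 0.312  0.025 -0.95 ]]
```

```bash
python3 -m creep '[[0.18,0,0,1,0,0,0.13],[0.18,0,0,1,0,0,0.13],[0.18,0,0,0,0,0,0.12],[0.18,0,0,0,0,0,0.1],[0.18,0,0,0,0,0,0]]';  python3 - <<'E'
from h import *
from scipy.spatial.transform import Rotation as Ro
s=robot.state();print(s['tcp_pos'],s['joint_positions'].round(2));print(Ro.from_quat(s['orientation']).as_matrix().round(3))
E
```

```text
clock: 8.8
tcp_pos: [515.9, 113.0, 274.9]
orientation: [0.988, -0.009, 0.157, 0.014]
wrist_force: [0.6, 0.1, 0.8]
grip_width: 69.7
[515.91439641 112.98881282 274.89525708] [-0.85  0.03  0.49  2.05  0.17  0.79 -2.06]
[[ 0.951 -0.022  0.309]
 [-0.014 -0.999 -0.03 ]
 [ 0.31   0.024 -0.951]]
```

```bash
python3 -m creep '[[0.18,2,-1,0,0,-0.13,0],[0.18,2,-1,0,0,-0.13,0],[0.18,2,-1,0,0,-0.12,0],[0.18,0,0,0,0,0,0]]';  python3 - <<'E'
from h import *
from scipy.spatial.transform import Rotation as Ro
s=robot.state();print(s['tcp_pos'],s['joint_positions'].round(2));print(Ro.from_quat(s['orientation']).as_matrix().round(3))
shot('side','side4')
E
```

```text
clock: 9.2
tcp_pos: [571.8, 83.2, 273.2]
orientation: [0.944, -0.013, 0.329, 0.015]
wrist_force: [-1.0, -0.8, -0.2]
grip_width: 69.8
[571.77490978  83.19847964 273.16904101] [-0.84  0.01  0.5   2.2   0.7   0.38 -2.52]
[[ 0.783 -0.034  0.621]
 [-0.014 -0.999 -0.037]
 [ 0.622  0.02  -0.783]]
```

View pics/side4.png

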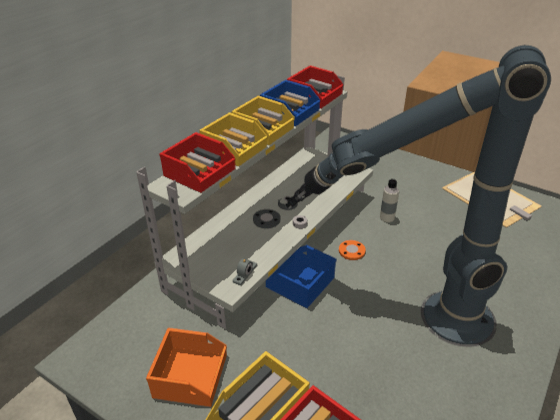

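```bash
python3 -m creep '[[0.18,0,0.5,-4,0,0,0],[0.18,0,0.5,-4,0,0,0],[0.18,2,0.3,-2.5,0,0,0],[0.18,3.5,0,-0.5,0,0,0],[0.18,0,0,0,0,0,0]]';  python3 - <<'E'
from h import *
from scipy.spatial.transform import Rotation as Ro
s=robot.state();print(s['tcp_pos'],s['joint_positions'].round(2));print(Ro.from_quat(s['orientation']).as_matrix().round(3))
E
```

```text
clock: 9.75
tcp_pos: [632.7, 97.7, 192.4]
orientation: [0.949, -0.014, 0.315, 0.018]
wrist_force: [0.4, -1.2, 0.2]
grip_width: 70.1
[632.6563698   97.74608864 192.39489988] [-0.61  0.26  0.33  2.14  0.77  0.22 -2.63]
[[ 0.801 -0.038  0.598]
 [-0.015 -0.999 -0.043]
 [ 0.599  0.026 -0.801]]
```

```bash
python3 -m creep '[[0.18,0,0,0,0,0.06,0.1],[0.18,2,0,-1,0,0,0.05],[0.18,2,0,-1,0,0,0],[0.18,2,0,-1,0,0,0],[0.18,0,0,0,0,0,0]]';  python3 - <<'E'
from h import *
from scipy.spatial.transform import Rotation as Ro
s=robot.state();print(s['tcp_pos'],s['joint_positions'].round(2));print(Ro.from_quat(s['orientation']).as_matrix().round(3))
E
```

```text
clock: 10.25
tcp_pos: [690.4, 97.5, 160.0]
orientation: [0.954, 0.038, 0.297, 0.004]
wrist_force: [-0.5, 0.8, -0.1]
grip_width: 70.1
[690.43796269  97.45728088 160.01838362] [-0.23  0.38 -0.04  2.01  0.74  0.22 -2.43]
[[ 0.82   0.071  0.568]
 [ 0.076 -0.997  0.016]
 [ 0.567  0.03  -0.823]]
```

```bash
python3 -m creep '[[0.18,1.5,0,0,0,0,0],[0.18,1.5,0,0,0,-0.03,0],[0.18,0,0,0,0,-0.03,0]]';  python3 - <<'E'
from h import *
from scipy.spatial.transform import Rotation as Ro
s=robot.state();print(s['tcp_pos'],s['joint_positions'].round(2));print(Ro.from_quat(s['orientation']).as_matrix().round(3))
shot('side','side5');shot('scene','scene5')
crop('side5',210,100,400,280,4,'c12')
E
```

```text
clock: 10.55
tcp_pos: [721.4, 98.1, 165.7]
orientation: [0.946, 0.04, 0.322, 0.006]
wrist_force: [-0.3, 0.7, -0.3]
grip_width: 69.9
[721.35217639  98.11661581 165.66548126] [-0.17  0.41 -0.1   1.97  1.    0.21 -2.66]
[[ 0.789  0.072  0.61 ]
 [ 0.08  -0.997  0.015]
 [ 0.609  0.037 -0.792]]
```

View pics/c12.png

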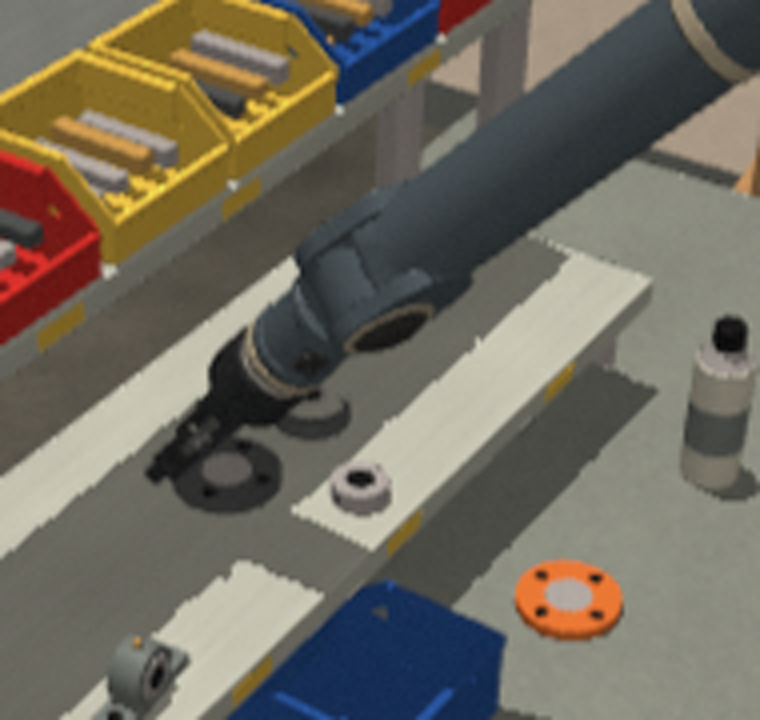

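View pics/scene5.png

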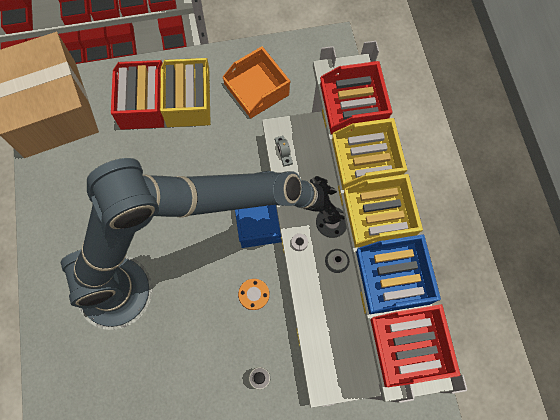

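```bash
python3 -m creep '[[0.18,0,0,0,0,0.04,-0.08],[0.18,0,0,0,0,0.04,-0.08],[0.18,0,0,0,0,0,0]]';  python3 - <<'E'
from h import *
from scipy.spatial.transform import Rotation as Ro
s=robot.state();print(s['tcp_pos'],s['joint_positions'].round(2));print(Ro.from_quat(s['orientation']).as_matrix().round(3))
E
```

```text
clock: 10.95
tcp_pos: [721.5, 100.9, 167.0]
orientation: [0.958, -0.036, 0.283, 0.027]
wrist_force: [0.1, 0.8, 1.5]
grip_width: 70.1
[721.46351129 100.94889278 166.97487668] [-0.18  0.43 -0.15  1.89  0.82  0.4  -2.64]
[[ 0.837 -0.084  0.541]
 [-0.053 -0.996 -0.072]
 [ 0.545  0.032 -0.838]]
```

```bash
python3 -m creep '[[0.1,0,-1,0,0,0,0.1],[0.1,0,-1,-0.5,0,0,0.1],[0.1,1,-1,0,0,-0.02,0],[0.1,1,-1,0,0,-0.02,0],[0.1,0,0,0,0,0,0]]';  python3 - <<'E'
from h import *
from scipy.spatial.transform import Rotation as Ro
s=robot.state();print(s['tcp_pos'],s['joint_positions'].round(2));print(Ro.from_quat(s['orientation']).as_matrix().round(3), s['grip_width'])
E
```

```text
clock: 11.45
tcp_pos: [741.6, 55.9, 160.1]
orientation: [0.951, 0.059, 0.303, 0.003]
wrist_force: [0.0, -0.1, 0.0]
grip_width: 76.9
[741.57105573  55.88016108 160.0765265 ] [ 0.06  0.45 -0.27  1.9   0.8   0.25 -2.33]
[[ 0.809  0.11   0.577]
 [ 0.113 -0.993  0.03 ]
 [ 0.576  0.041 -0.816]] 76.90763751481873
```

```bash
python3 -m creep '[[0.1,1.3,0,0,0,0,0],[0.1,1.3,0,0,0,0,0],[0.1,0,0,0,0,0,0]]';  python3 - <<'E'
from h import *
from scipy.spatial.transform import Rotation as Ro
shot('wrist','wrist6');shot('side','side6');shot('scene','scene6')
s=robot.state();print(s['tcp_pos'],s['joint_positions'].round(2));print(Ro.from_quat(s['orientation']).as_matrix().round(3), s['grip_width'])
crop('side6',210,100,400,280,4,'c13')
crop('scene6',270,160,400,280,6,'c14')
E
```

```text
clock: 11.75
tcp_pos: [768.1, 60.1, 160.9]
orientation: [0.951, 0.061, 0.304, 0.001]
wrist_force: [-0.4, 0.2, 1.1]
grip_width: 77.0
[766.14978666  59.18167003 160.11709346] [ 0.08  0.49 -0.31  1.84  0.78  0.28 -2.29]
[[ 0.809  0.115  0.576]
 [ 0.117 -0.993  0.033]
 [ 0.576  0.04  -0.817]] 76.8617161514875
```

View pics/c13.png

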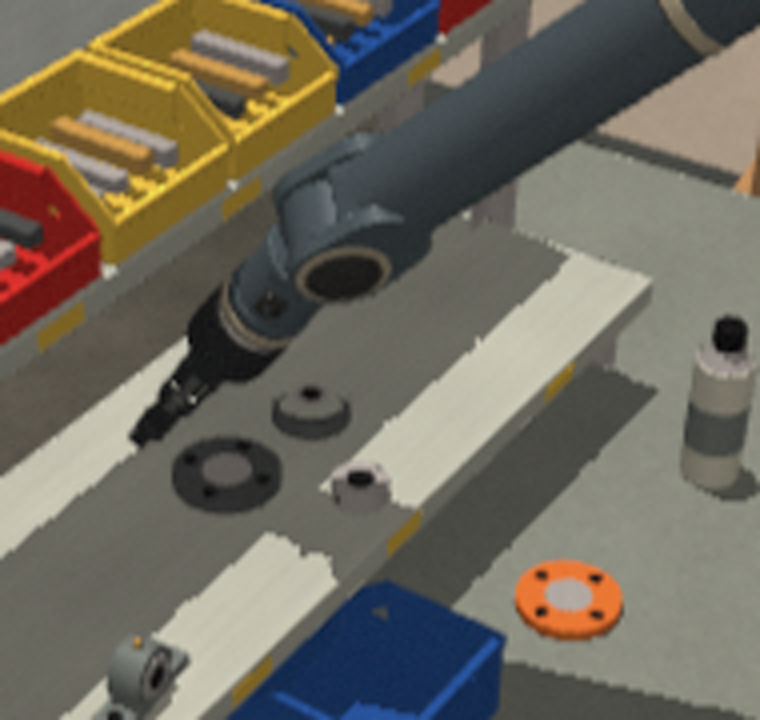

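View pics/c14.png

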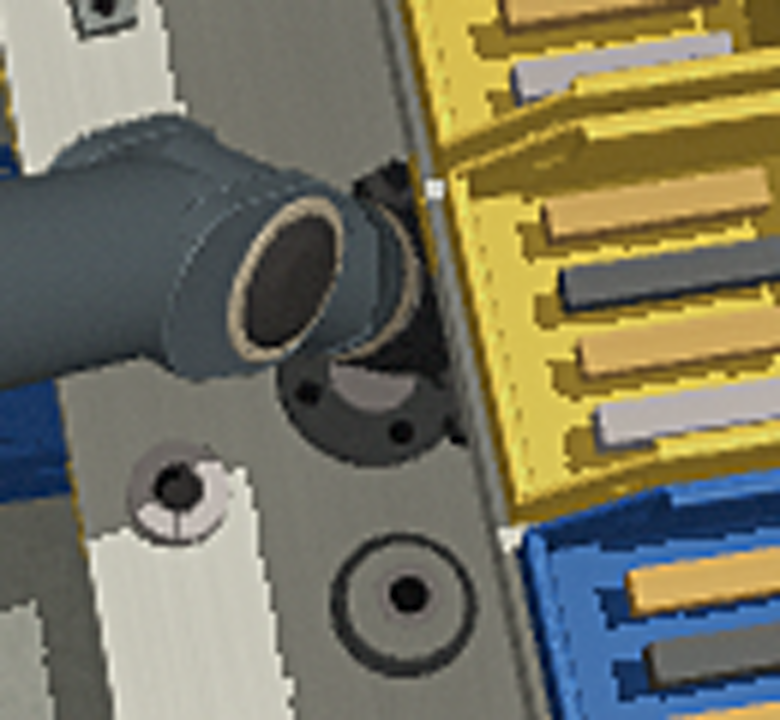

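View pics/wrist6.png

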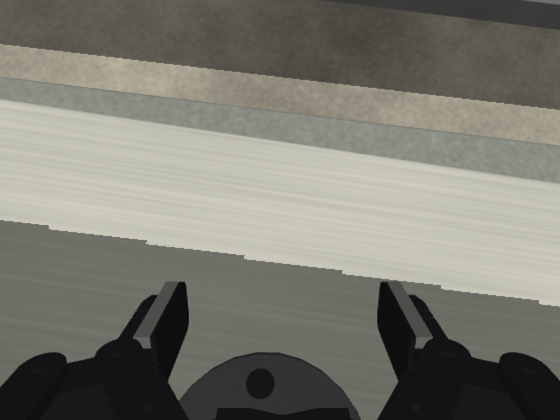

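```bash
python3 -m creep '[[0.1,0,0,-1,0,0,0],[0.1,0,0,-1,0,0,0],[0.1,0,0,-0.7,0,0,0],[0.1,0,0,0,0,0,0]]';  python3 - <<'E'
from h import *
from scipy.spatial.transform import Rotation as Ro
shot('wrist','wrist7');shot('side','side7')
s=robot.state();print(s['tcp_pos'],s['joint_positions'].round(2));print(Ro.from_quat(s['orientation']).as_matrix().round(3), s['wrist_force'])
crop('side7',230,170,320,240,8,'c15')
E
```

```text
clock: 12.3
tcp_pos: [765.4, 58.3, 132.0]
orientation: [0.951, 0.061, 0.302, 0.002]
wrist_force: [-0.3, -1.3, -0.6]
grip_width: 77.2
[766.4646547   58.28406973 133.54484398] [ 0.04  0.52 -0.26  1.86  0.88  0.23 -2.4 ]
[[ 0.809  0.114  0.576]
 [ 0.116 -0.993  0.033]
 [ 0.576  0.04  -0.816]] [-0.34401075 -0.08035209  0.01706889]
```

View pics/c15.png

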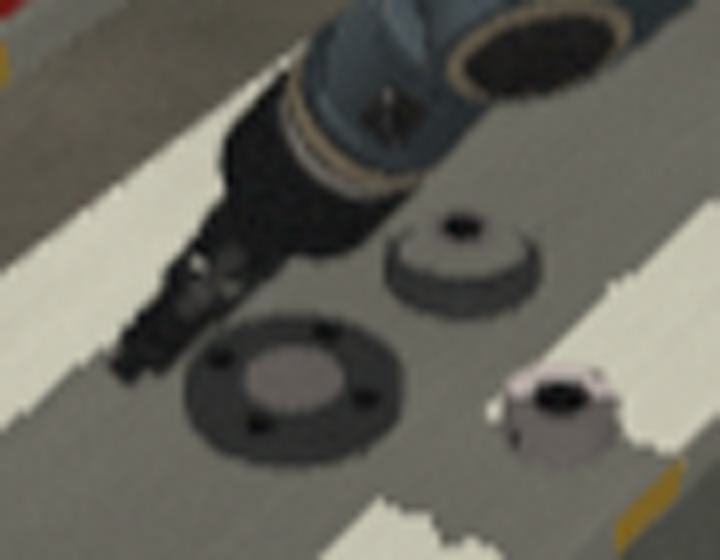

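View pics/wrist7.png

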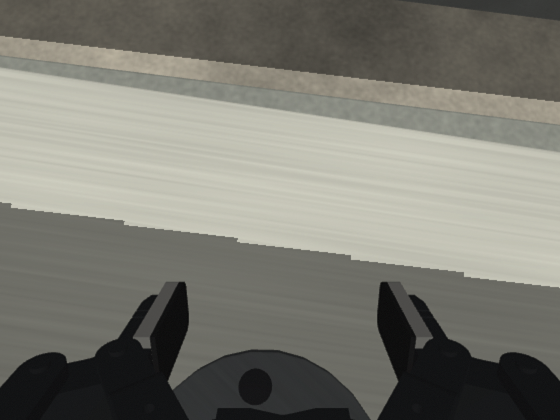

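```bash
python3 -m creep '[[0.1,0,0,-0.4,0,0,0],[0.1,0,0,0,0,0,0]]'; python3 -m creep '[[0.1,0,0,-0.2,0,0,0],[0.1,0,0,0,0,0,0]]';   python3 - <<'E'
from h import *
from scipy.spatial.transform import Rotation as Ro
shot('side','side8')
s=robot.state();print(s['tcp_pos'],s['joint_positions'].round(2));print(Ro.from_quat(s['orientation']).as_matrix().round(3), s['wrist_force'])
crop('side8',230,190,290,240,12,'c16')
E
```

```text
clock: 12.6
tcp_pos: [766.7, 58.0, 129.7]
orientation: [0.951, 0.06, 0.303, 0.002]
wrist_force: [0.2, -0.1, -0.4]
grip_width: 76.9
clock: 12.8
tcp_pos: [766.8, 57.8, 127.5]
orientation: [0.951, 0.06, 0.303, 0.002]
wrist_force: [-0.9, 0.1, -1.3]
grip_width: 76.9
[766.82450357  57.74376941 127.53727511] [ 0.05  0.53 -0.26  1.87  0.93  0.23 -2.44]
[[ 0.809  0.113  0.577]
 [ 0.116 -0.993  0.033]
 [ 0.576  0.04  -0.816]] [-0.17881136  0.38831638  0.49604838]
```

View pics/c16.png

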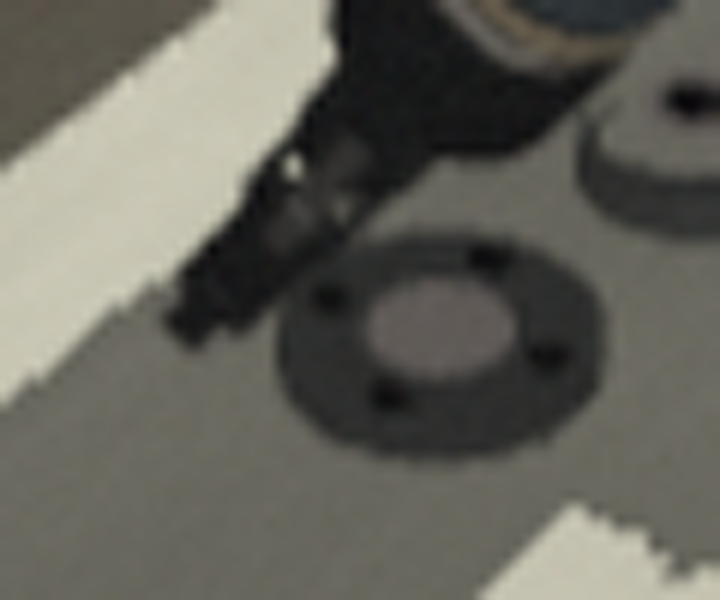

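```bash
python3 -m creep '[[0.1,-0.8,0,-0.2,0,0,0],[0.1,-0.8,0.2,0,0,0,0],[0.1,-0.8,0.3,0,0,0.02,0],[0.1,0,0,0,0,0,0]]';   python3 - <<'E'
from h import *
from scipy.spatial.transform import Rotation as Ro
shot('side','side9');shot('wrist','wrist9')
s=robot.state();print(s['tcp_pos'],s['joint_positions'].round(2));print(Ro.from_quat(s['orientation']).as_matrix().round(3), s['wrist_force'])
crop('side9',230,190,290,240,12,'c17')
E
```

```text
clock: 13.25
tcp_pos: [742.8, 63.7, 126.1]
orientation: [0.954, 0.06, 0.294, 0.001]
wrist_force: [0.8, -0.4, 0.4]
grip_width: 77.0
[743.17937072  62.66002677 125.76103051] [ 0.08  0.51 -0.32  1.91  0.99  0.25 -2.51]
[[ 0.82   0.114  0.561]
 [ 0.115 -0.993  0.033]
 [ 0.561  0.038 -0.827]] [-0.28171516 -0.16374439  0.2613781 ]
```

View pics/c17.png

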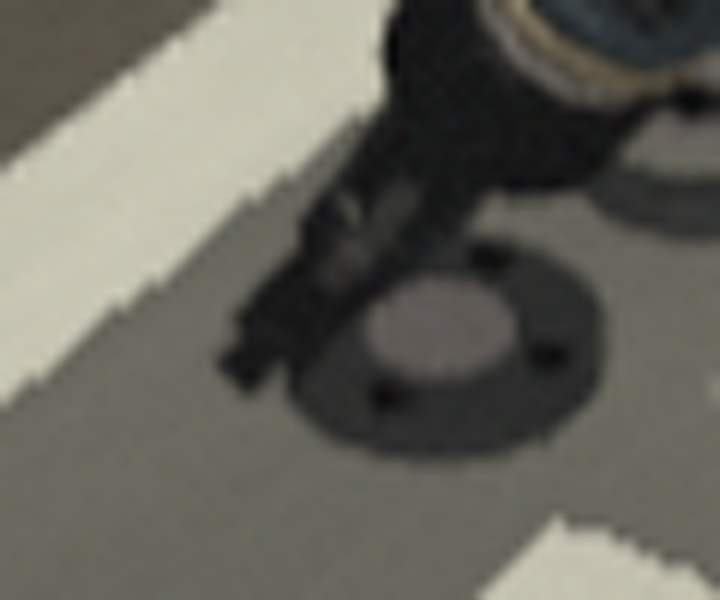

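View pics/wrist9.png

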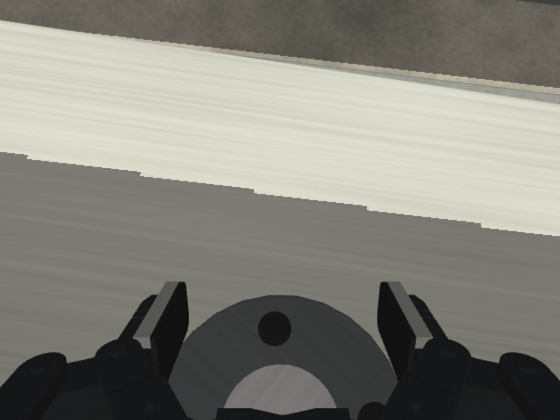

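```bash
python3 -m creep '[[0.1,-0.8,0.4,0,0,0.04,0],[0.1,-0.8,0.4,0,0,0.04,0],[0.1,-0.8,0.45,0,0,0.04,0],[0.1,0,0,0,0,0,0]]';   python3 - <<'E'
from h import *
from scipy.spatial.transform import Rotation as Ro
shot('side','side10');shot('wrist','wrist10')
s=robot.state();print(s['tcp_pos'],s['joint_positions'].round(2));print(Ro.from_quat(s['orientation']).as_matrix().round(3), s['wrist_force'])
crop('side10',230,190,290,240,12,'c18')
E
```

```text
clock: 13.75
tcp_pos: [719.9, 74.8, 126.0]
orientation: [0.97, 0.059, 0.236, -0.002]
wrist_force: [0.1, -0.5, 1.2]
grip_width: 76.6
[719.45548203  74.5698993  125.4390348 ] [ 0.2   0.53 -0.52  1.87  0.81  0.43 -2.32]
[[ 0.881  0.117  0.458]
 [ 0.115 -0.993  0.032]
 [ 0.459  0.024 -0.888]] [ 0.94644257 -0.88582856  1.38174832]
```

View pics/c18.png

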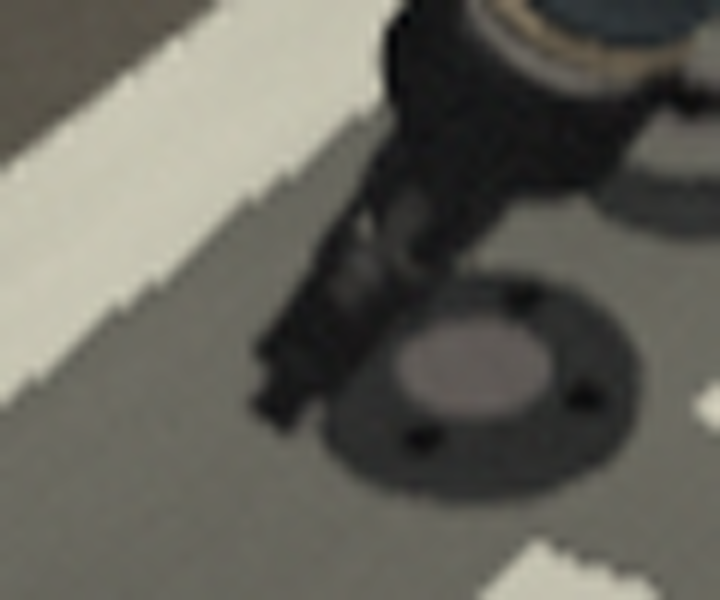

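View pics/wrist10.png

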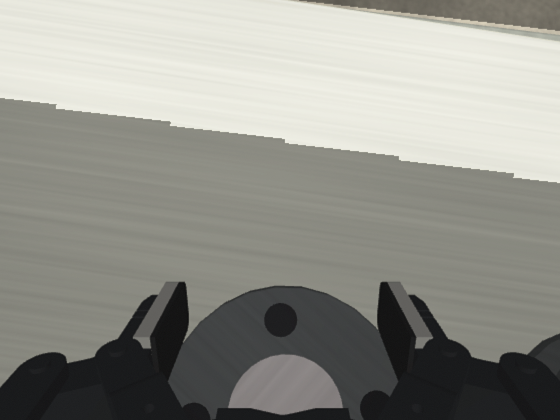

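```bash
cat >> m.py <<'E'
def rack(p):
    d=np.array(p[:2])-np.array([538,-0.4]); return (d@[1,-.0328]).round(1),(d@[.0328,1]).round(1)
E
python3 - <<'E'
from m import *
g=lambda n,x,y:px(n,229.54+x/12,189.54+y/12,137)
for n,x,y in (('side9',438,328),('side10',475,366)): p=g(n,x,y);print(p.round(1),rack(p))
E
```

```text
[691.4  57.9 137. ] (np.float64(151.5), np.float64(63.4))
[672.5  66.5 137. ] (np.float64(132.3), np.float64(71.3))
```

```bash
python3 -m creep '[[0.1,-0.9,0.54,-0.05,0,0.02,0],[0.1,-0.9,0.54,-0.05,0,0.02,0],[0.1,-0.9,0.54,-0.05,0,0.02,0],[0.1,-0.9,0.54,-0.05,0,0.02,0],[0.1,0,0,0,0,0,0]]';   python3 - <<'E'
from h import *
from scipy.spatial.transform import Rotation as Ro
shot('side','side11');shot('wrist','wrist11')
s=robot.state();print(s['tcp_pos'],s['joint_positions'].round(2));print(Ro.from_quat(s['orientation']).as_matrix().round(3), s['wrist_force'])
crop('side11',230,190,310,250,10,'c19')
E
```

```text
clock: 14.35
tcp_pos: [682.1, 98.4, 123.9]
orientation: [0.979, 0.061, 0.197, -0.005]
wrist_force: [1.4, -1.9, 2.3]
grip_width: 76.9
[682.2515484   98.0606242  123.40753038] [ 0.21  0.52 -0.58  1.88  0.73  0.52 -2.29]
[[ 0.915  0.12   0.384]
 [ 0.116 -0.993  0.034]
 [ 0.385  0.013 -0.923]] [0.73734824 0.31405769 3.60772809]
```

View pics/c19.png

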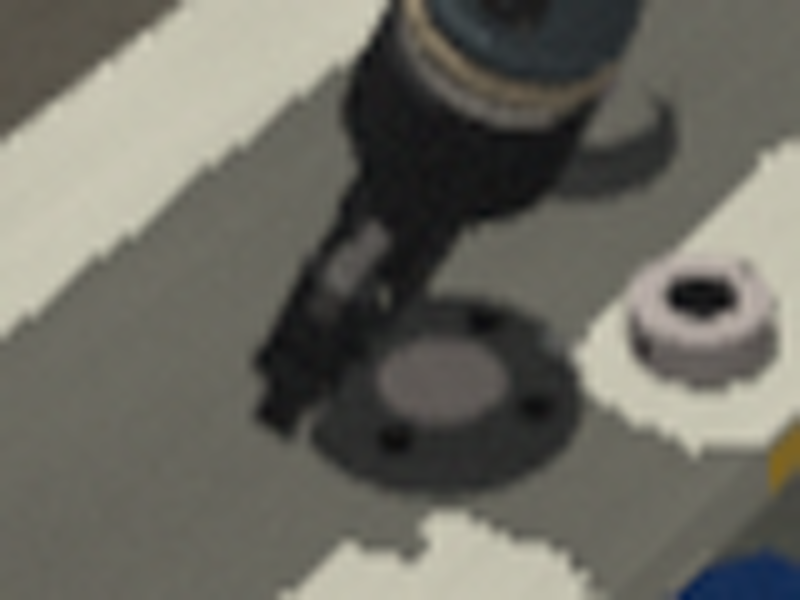

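View pics/wrist11.png

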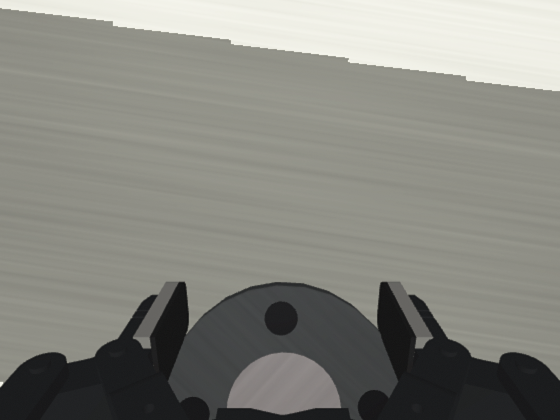

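```bash
python3 -m creep '[[0.1,-0.9,0.54,0,0,0.02,0],[0.1,-0.9,0.54,0,0,0.02,0],[0.1,-0.9,0.54,0,0,0.02,0],[0.1,-0.9,0.54,0,0,0.02,0],[0.1,0,0,0,0,0,0]]';   python3 - <<'E'
from m import *
from scipy.spatial.transform import Rotation as Ro
shot('side','side12');shot('wrist','wrist12')
s=robot.state();print(s['tcp_pos'],s['joint_positions'].round(2));print(Ro.from_quat(s['orientation']).as_matrix().round(3), s['wrist_force'])
crop('side12',230,190,330,270,8,'c20')
E
```

```text
clock: 14.95
tcp_pos: [644.8, 120.1, 122.8]
orientation: [0.986, 0.061, 0.156, -0.008]
wrist_force: [-0.6, -0.7, 0.2]
grip_width: 76.7
[645.55057521 119.48465025 122.75383601] [ 0.21  0.51 -0.63  1.9   0.66  0.6  -2.27]
[[ 0.944  0.121  0.308]
 [ 0.116 -0.993  0.034]
 [ 0.309  0.004 -0.951]] [-0.36607301  0.10213953  0.0840217 ]
```

View pics/c20.png

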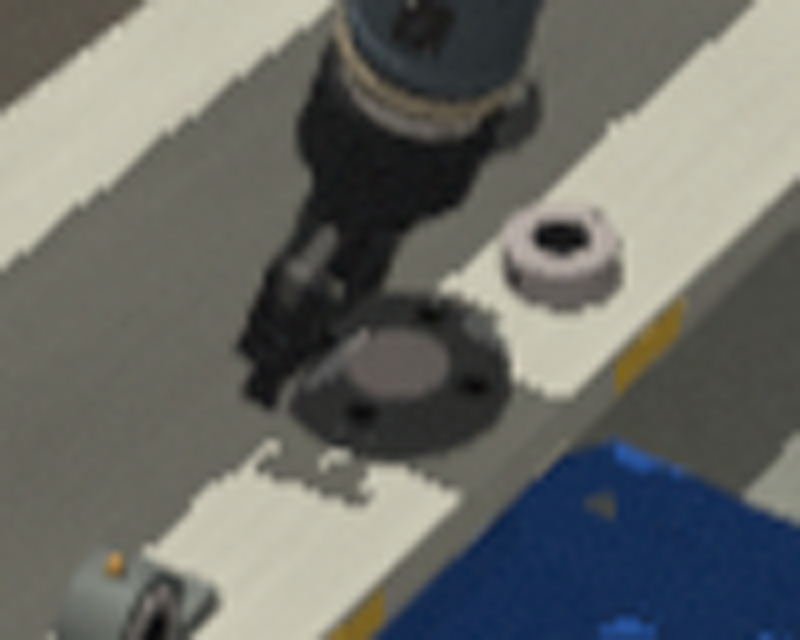

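View pics/wrist12.png

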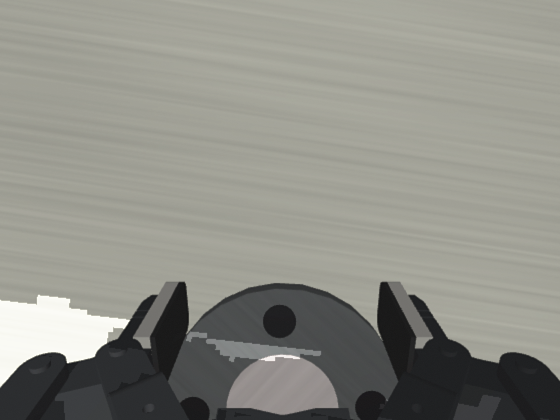

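```bash
python3 -m creep '[[0.1,-0.9,0.5,0,0,0.02,0],[0.1,-0.9,0.5,0,0,0.02,0],[0.1,-0.9,0.5,0,0,0.02,0],[0.1,-0.9,0.5,0,0,0.02,0],[0.1,0,0,0,0,0,0]]';   python3 - <<'E'
from m import *
from scipy.spatial.transform import Rotation as Ro
shot('side','side13');shot('scene','scene13')
s=robot.state();print(s['tcp_pos'],s['joint_positions'].round(2));print(Ro.from_quat(s['orientation']).as_matrix().round(3), s['wrist_force'])
crop('side13',230,190,350,290,6,'c21');crop('scene13',200,110,360,260,5,'c22')
E
```

```text
clock: 15.55
tcp_pos: [609.5, 140.0, 123.5]
orientation: [0.991, 0.06, 0.117, -0.01]
wrist_force: [-0.1, -0.3, -0.3]
grip_width: 77.0
[610.30487095 139.27580187 123.47849854] [ 0.21  0.5  -0.67  1.91  0.59  0.68 -2.26]
[[ 0.965  0.121  0.232]
 [ 0.116 -0.993  0.033]
 [ 0.235 -0.005 -0.972]] [ 0.07530334  1.01849971 -0.00416284]
```

View pics/c21.png

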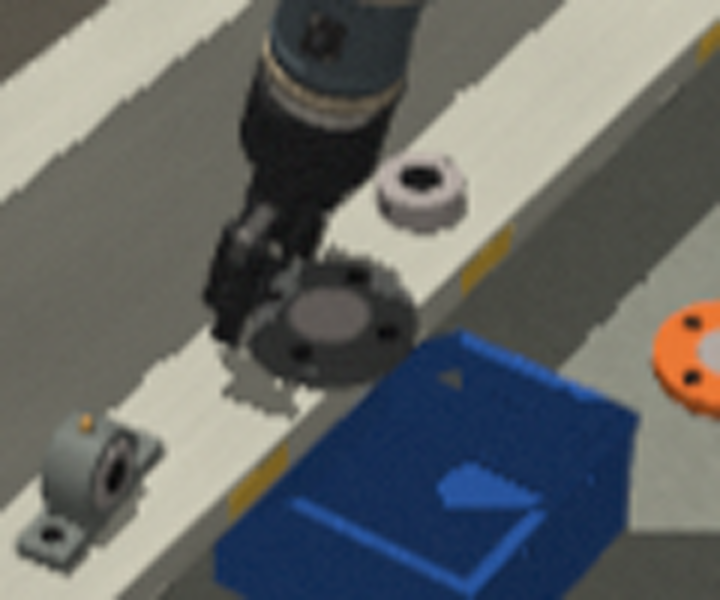

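View pics/c22.png

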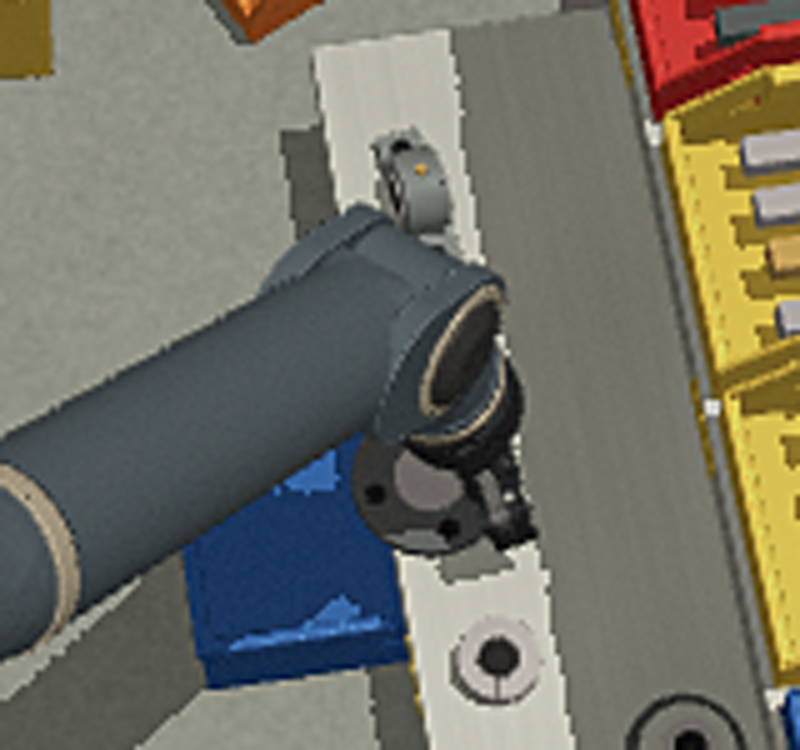

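```bash
python3 -m creep '[[0.1,-1,0.4,0,0,0.02,0],[0.1,-1.3,0.4,0,0,0.02,0],[0.1,-1.3,0.3,0,0,0.02,0],[0.1,-0.3,0,0,0,0,0],[0.1,0,0,0,0,0,0]]';   python3 - <<'E'
from m import *
from scipy.spatial.transform import Rotation as Ro
shot('side','side14')
s=robot.state();print(s['tcp_pos'],s['joint_positions'].round(2), s['wrist_force'])
crop('side14',230,190,350,290,6,'c23')
E
```

```text
clock: 16.15
tcp_pos: [570.4, 149.9, 123.3]
orientation: [0.994, 0.06, 0.087, -0.011]
wrist_force: [-0.7, -0.0, 0.0]
grip_width: 76.7
[570.82649235 149.64928149 123.19612531] [ 0.21  0.47 -0.71  1.95  0.53  0.72 -2.25] [-0.19982359  1.07791407  0.24367715]
```

View pics/c23.png

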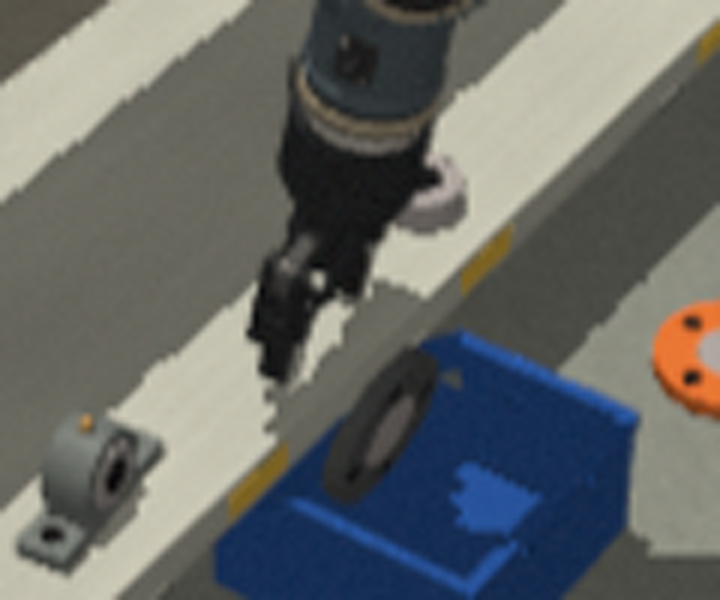

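```bash
python3 -m creep '[[0.1,0,0,0,0,0,0],[0.1,0,0,1,0,0,0],[0.1,0,0,2,0,0,0],[0.1,-1,0,3,0,0,0],[0.1,-2,0,3,0,0,0]]';   python3 - <<'E'
from m import *
shot('side','side15')
s=robot.state();print(s['tcp_pos'],s['joint_positions'].round(2), s['wrist_force'])
crop('side15',230,190,350,290,6,'c24')
E
```

```text
clock: 16.7
tcp_pos: [542.5, 149.4, 214.7]
orientation: [0.994, 0.059, 0.088, -0.012]
wrist_force: [-0.4, -1.1, 0.2]
grip_width: 76.8
[541.15252358 151.7635346  219.54041835] [ 0.32  0.31 -0.82  1.91  0.37  0.86 -2.13] [-2.03594649  1.0572891   2.35790052]
```

View pics/c24.png

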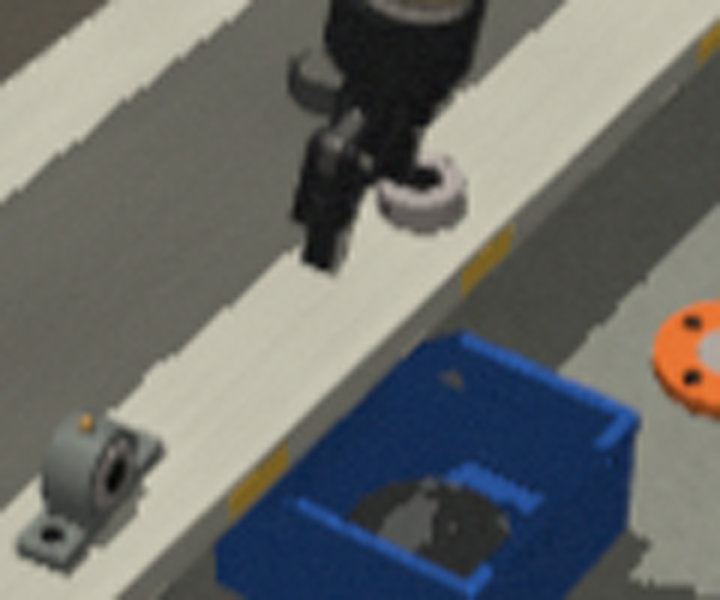

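```bash
python3 -m creep '[[0.1,-2,0,3,0,0,0],[0.1,-2,-1.5,3.5,0,0,0],[0.1,-1,-3,3,0,0,0],[0.1,0,-3,3,0,0,0],[0.1,0,-3,0,0,0,0]]'; python3 -m creep '[[0.1,0,-4,0,0,0,0],[0.1,0,-4,0,0,0,0],[0.1,0,-4,0,0,0,0],[0.1,0,-4,0,0,0,0],[0.1,0,0,0,0,0,0]]';  python3 -m creep '[[0.1,0,-4,0,0,0,0],[0.1,0,-4,0,0,0,0],[0.1,0,-4,0,0,0,0],[0.1,0,-2,0,0,0,0],[0.1,0,0,0,0,0,0]]';  python3 - <<'E'
from m import *
shot('side','side16');shot('scene','scene16')
crop('side16',140,160,400,340,3,'c25');crop('scene16',200,110,360,290,4,'c26')
E
```

```text
clock: 17.25
tcp_pos: [493.8, 44.5, 343.6]
orientation: [0.994, 0.06, 0.093, -0.01]
wrist_force: [-0.3, -0.4, -0.3]
grip_width: 77.0
clock: 17.75
tcp_pos: [491.2, -122.1, 338.3]
orientation: [0.995, 0.054, 0.088, -0.01]
wrist_force: [-0.0, 0.0, 0.5]
grip_width: 76.7
clock: 18.25
tcp_pos: [491.4, -258.1, 338.1]
orientation: [0.994, 0.057, 0.088, -0.011]
wrist_force: [-0.4, -0.3, 0.3]
grip_width: 77.0
```

View pics/c25.png

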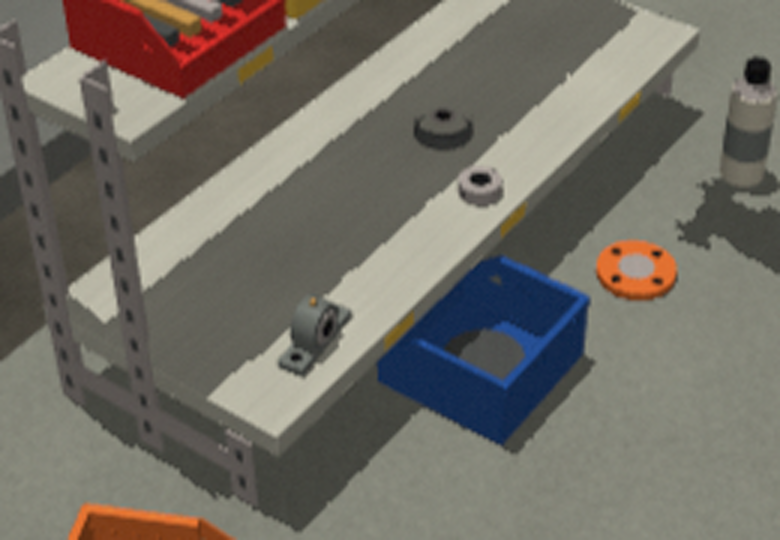

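View pics/c26.png

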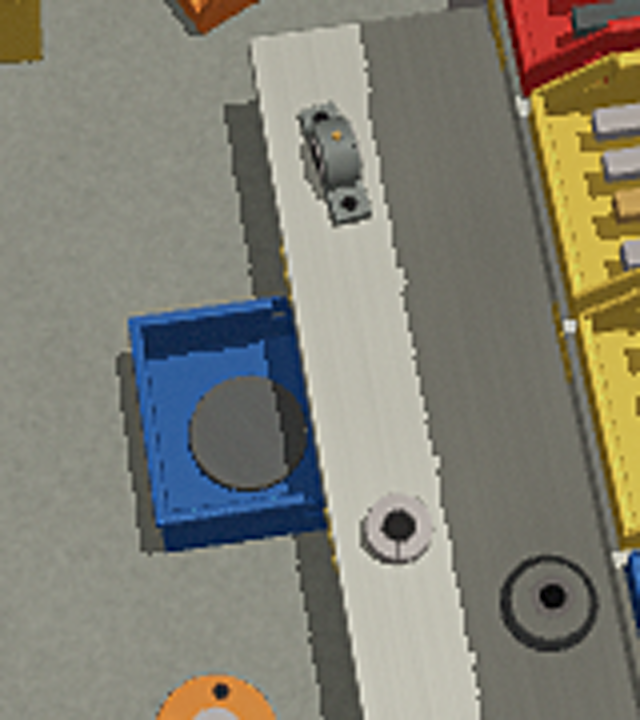

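The flange lies flat in the bin, face down, at c26 (248,432). The bin is upright under the edge. The collar, pulley, bearing and can look unmoved, and the arm is clear of everything.

```bash
python3 - <<'E'
from cell import robot
print(robot.hand_in())
E
```

```text
the job is handed in; nothing more can be done
None
```

The scrap flange is in the bin, and I handed the job in at about 18 s of the 58 s allowed.

**What I did:**
- I gripped the blue bin by its side rim, carried it over and stood it on the bench. It is square to the rack, with its low front about 40 mm under the shelf edge.
- I reached in under the upper shelf with the tool tilted about 35°, lowered the open fingers behind the flange, and cradled its rim.
- I pushed the flange diagonally left past the collar, with about 20 mm of planned clearance, and off the front edge.

**Last checks (scene and side pictures, by eye):**
- The flange lies flat inside the bin, having turned face down as it fell.
- The bin is upright under the edge, and the arm was clear of everything.
- The collar, pulley, bearing, can and both orange look-alikes look to be where they were at the start.
- The wrist force readings I took stayed below 5 N.

**What did not go as planned:** during the tilted approach, joints 6 and 7 ran up to their limits several times. Some moves therefore came up short, and I changed the tool's yaw and tilt to get through. No check failed, but the two fixed cameras disagreed by 1–6 mm on positions, so I averaged them.

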